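Snap the bearing caps shut and hold the drum guard half open

TASK

On the small rib-sanding machine on the luthier's bench, first press both hinged bearing caps (one on each side of the hood) down until they snap fully shut, while the hood guard is still down. Then raise the sprung hood guard by its bar to 45 degrees and hold it there so that the drum can be inspected: finish while still holding it, because it springs shut when let go. Leave the tools and other things lying on the bench where they are.

Things in the scene. Friction and masses are not known exactly. Their poses are not given: they have to be found in the camera images.
- sander: bench-top drum sander, fixed to the bench: grey base 260 (its x) by 350 (its y) by 50 mm high; dark motor cylinder behind the hood, top at 118 mm. Origin: centre of the underside, on the bench. x points from its front (robot side) to its back, y to its left, z up; turned by up to 0.35 rad. Two bearing pedestals (70 by 46 mm, top at 93 mm) at x 0, y +130 (left) and -130 mm (right)
- cap_left (a joint): angle (rad) of the left (+y) steel bearing cap: 0 shut, stands at about 0.65 at the start, grows as its front (free) end rises. Plate 70 (hinge to front) by 46 by 12 mm, top 105.5 mm over the bench when shut. Over-centre spring: pushes it open above 0.2 rad, snaps it to 0 and holds it below. Closed fingers going straight down where cap_left_top lies when shut close it (2 to 4 N)
- cap_right (a joint): the same for the right (-y) bearing cap
- cap_left_top (a point): point on the left cap's upper face, 40 mm from the hinge, mid-width; moves with the cap. When shut it lies at x -5, y 130, z 105.5 mm in the sander's frame
- cap_right_top (a point): the same on the right cap; when shut at x -5, y -130, z 105.5 mm in the sander's frame
- cap_left_hinge (a point): middle of the left cap's hinge line (along the sander's y), at the back edge of its upper face: x 35, y 130, z 105.5 mm in the sander's frame
- cap_right_hinge (a point): middle of the right cap's hinge line (along the sander's y), at the back edge of its upper face: x 35, y -130, z 105.5 mm in the sander's frame
- guard (a joint): angle (rad) of the green sheet-metal hood guard over the drum: 0 closed, grows as its front edge rises, stop at 1.5; 45 degrees is 0.785. Hood 150 mm (hinge to front) by 170 mm wide, top plate 6 mm, front and side skirts 42 mm deep. About 0.35 kg and a spring close it: 3 to 5 N at the bar
- guard_bar (a point): centre of the guard's lifting bar: round steel 10 mm thick, 100 mm long along the sander's y, 40 mm above the hood's plate; when closed 46 mm above and 130 mm in front of the hinge line; moves with the guard. Free space below and around it: fingers can straddle it from above, and it turns in the grip as the guard swings, so the gripper can stay pointing down
- guard_hinge (a point): middle of the guard's hinge line (along the sander's y), on the back edge of the hood: x 67, y 0, z 100 mm in the sander's frame
- chisel: bystander: chisel lying in front of the machine, 220 mm long; origin under it, about the middle
- mould_block: bystander: wooden block 70 by 45 by 35 mm, to one side of the machine; origin centre of the underside
- glue_bottle: bystander: white glue bottle with a thin spout, 48 mm across, 130 mm high; origin centre of the underside
- peg_jar: bystander: amber jar with a steel cap, 56 mm across, 70 mm high; origin centre of the underside
- steel_rule: bystander: steel rule 260 by 30 by 4 mm, behind the machine; origin centre of the underside
- clamp: bystander: blue bar clamp with a wooden handle, lying in front of the machine, 270 mm long; origin under its bar's middle
- rosin_tin: bystander: flat brass-coloured tin, 60 mm across, 22 mm high; origin centre of the underside

How it is judged:
On the way, in this order (a step that is already met when the one before it is completed fails the run):
1. both bearing caps snapped shut, with the hood guard still down (value of joint each of cap_left, cap_right below 0.06 rad and value of joint guard below 0.15 rad), for 0.2 s.
2. hood guard raised to 45 degrees (within 6) and steady (value of joint guard between 0.681 and 0.89 rad and velocity of joint guard between -0.1 and 0.1 rad/s), for 0.2 s.
At the end, for the whole second after the job is handed in: the robot is holding the hood guard (contact force over 1 N) still at 45 degrees, within 6 degrees, through the last second, and both bearing caps are snapped shut (below 0.06 rad) (all of step 2 and (contact force between guard and the fingers above 1 N or contact force between guard and the arm above 1 N) and value of joint each of cap_left, cap_right below 0.06 rad); the arm keeps its last pose, push and grip.
It fails at once if a thing lying on the bench is shoved more than 30 mm or knocked over (distance of any of chisel, mould_block, glue_bottle, peg_jar, steel_rule, clamp, rosin_tin from where it was at the start of the episode above 0.03 m or angle between any of glue_bottle, peg_jar's own z axis and vertical above 0.5 rad).
It also fails if it takes over 58 s, if anything falls off the work surface, if the arm or the gripper's body presses on something with over 40 N, if the wrist force passes 120 N, or if a joint passes its speed limit or range.

ROBOT

A 6-joint arm with a two-finger parallel gripper is mounted at the origin on the work surface. World frame = base frame: x ahead of the robot, y to its left, z up, the work surface at z = 0. Lengths are in m, angles in rad, forces in N, time in s.
With the tool pointing down it reaches from about 0.375 to 0.975 m from the base axis. Payload 3.8 kg.
Tool frame: the origin (TCP) lies at the very end of the fingers, on their centre line; the grasp point (between the pads) lies bot.hold_point_z behind it (bot.hold_point_z is the distance from the TCP to the grasp point, in m); z points along the fingers, y is the line along which they close (so a half turn about z gives the same grasp; the last joint's range is limited). The gripper opens to 85 mm and grips with 20 to 120 N. Pads are 22 mm wide; open, the fingers measure 114 mm over their backs; the gripper's body (76 mm by 85 mm) begins 54 mm behind the grasp point. The pads swing forward as they close: fully open they stand 13 mm farther back than shut.
Start: joints at [1.236, 0.264, 1.604, -0, 1.274, -0.037], TCP at [0.198, 0.645, 0.231] pointing down, gripper open.
Joint ranges: [-2.63, 2.63], [-0.94, 2.18], [0.31, 2.57], [-1.31, 4.45], [0, 2.66], [-2.55, 2.55]. Speed limits (rad/s): [2.57, 2.57, 3.14, 3.14, 3.14, 3.14].

INTERFACE

Orientations are given as a rotation vector (axis times angle).
In Python, from workcell import bot gives the robot as it stands.
- The arm moves only by the tool drive_effector, called after "Call:" as name(argument=value, ...) on one line, values as JSON. Schema: {"type":"object","properties":{"increments":{"type":"string"},"finger_gap":{"type":"number"},"grip_n":{"type":"number"},"only":{"type":"string"},"quiet":{"type":"boolean"},"lines":{"type":"string"}},"required":["increments"],"additionalProperties":false}. increments is a string of 1 to 5 rows, parted by a bar, with the numbers parted by spaces; each row has 4 numbers: dx, dy, dz in m, then a turn about the tool's z in rad; each row shifts and turns the commanded pose from where the row before left it, along the tool's axes as they then stand; what a row does not reach is not made up. A row lasts 1/8 s, in which the tool goes at most 0.0625 m and 0.188 rad, less where a joint would pass 70% of its speed; a pose out of reach is approached as far as the arm can. finger_gap is the opening from 0.0 (shut) to 1.0 (fully open), set as the call begins (left out keeps the last). The fingers move at their own pace and stop on an object; grip_n is the grip in N (left out, the last holds). Time passes only in rows, so rows that do not move let the fingers close. The tool returns the time, the measured TCP pose, the force, the opening and the grip force at its end. only (a regular expression) keeps the lines of the reply that match it, lines (a string "A,B") keeps lines A to B, and quiet returns only ok. Input that does not fit is refused with a message, and nothing moves.
- bot.read_state(): the state, without advancing time (a new reading comes with each control period).
- bot.read_camera(name): name is "side" or "top"; returns the picture (400x640x3 uint8, red, green, blue); there is no depth.
- bot.camera_info(name): a dict with "intrinsics" (3x3 intrinsics, pixels), "extrinsics" (4x4, takes a point from camera to world coordinates). Camera axes: x right, y down, z forward; pixel columns grow to the right and rows downward; lengths in m; the calibration is good to about 2 mm. A picture is of the moment at which its call begins. camera_info takes no time and is no camera call.
- bot.finish_job(): hands the job in; it is judged then, once.
The state is a dict: "time": time; "q": joint angles; "joint_vel": joint speeds; "joint_torque": joint torques, N m; "tool_pos": TCP position; "tcp_rot": TCP orientation; "wrist_force": force on the tool from outside, world axes, zero at the start; "torque": the same for the moment, N m; "width": opening from 0.0 (shut) to 1.0 (fully open); "grip_force": force on a finger pad.
Only numpy, scipy, OpenCV 4.12 (cv2) and the standard library are available. Lean on these libraries where they do the work, as an engineer would, in place of code of your own. Each camera call takes 0.05 s, during which the arm holds its last target. There are 200 camera calls.

## Working session

There is one attempt and no reset: what is moved stays moved. The work goes in short steps, Python scripts to look and compute and a tool call to move; the robot and the scene stay as the last step left them, time stands still between calls to the robot, and variables do not carry over. Pictures are saved under pics/ and viewed, at most 10 in all, crops included, and the job is handed in when it is done.

```bash
ls; mkdir -p pics
```

Run:
```python
from workcell import bot
import cv2
for n in("top","side"):
    cv2.imwrite(f"pics/{n}0.png",bot.read_camera(n)[:,:,::-1]); c=bot.camera_info(n);print(c["intrinsics"],c["extrinsics"])
s=bot.read_state();print(s["time"],s["tool_pos"],s["tcp_rot"],s["width"],bot.hold_point_z)
```

```text
pics
workcell.py
[[373.64645129   0.         315.72607145]
 [  0.         373.64645129 202.08480217]
 [  0.           0.           1.        ]] [[ 0.06885707 -0.97586972  0.20721246  0.42518086]
 [-0.99760661 -0.06866671  0.00811971  0.04146342]
 [ 0.00630482 -0.20727562 -0.97826227  0.86286964]
 [ 0.          0.          0.          1.        ]]
[[405.23949378   0.         320.98921133]
 [  0.         405.23949378 200.718119  ]
 [  0.           0.           1.        ]] [[ 0.90295246 -0.28537972  0.32130245  0.25576125]
 [-0.42919506 -0.63652281  0.64080442 -0.62282102]
 [ 0.02164375 -0.71651736 -0.69723341  0.83145572]
 [ 0.          0.          0.          1.        ]]
0.1 [0.19786077 0.64464441 0.23006583] [-0.46597892 -3.10648895  0.00318197] 1.0003125169589415 0.0187
```

View pics/top0.png

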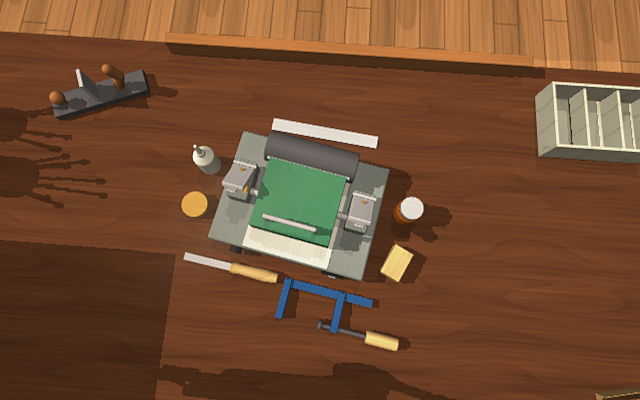

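View pics/side0.png

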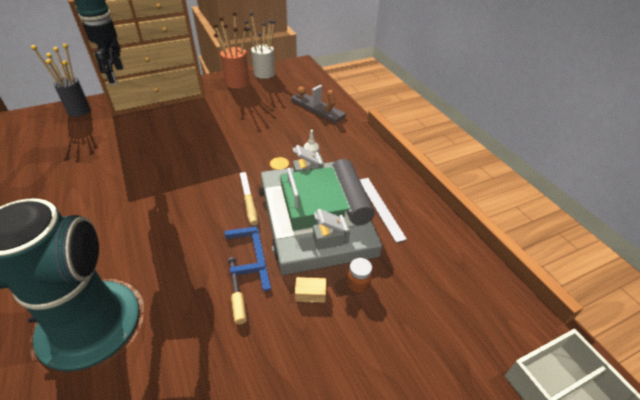

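The top view shows the sander at about (300,205), with its back toward the top of the image and the bar running from (264,217) to (315,230). The side view shows the open caps at about (310,155) and (330,222). I'll enlarge both views.

Run:
```python
import cv2
a=cv2.imread("pics/top0.png")[120:290,200:400];cv2.imwrite("pics/topc.png",cv2.resize(a,None,fx=3.5,fy=3.5,interpolation=2))
a=cv2.imread("pics/side0.png")[130:280,250:410];cv2.imwrite("pics/sidec.png",cv2.resize(a,None,fx=4,fy=4,interpolation=2))
```

```text
(no output)
```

View pics/topc.png

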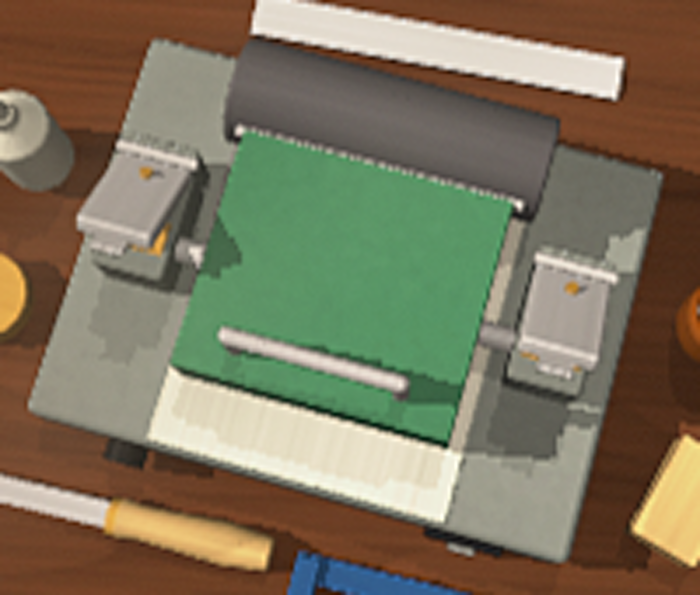

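View pics/sidec.png

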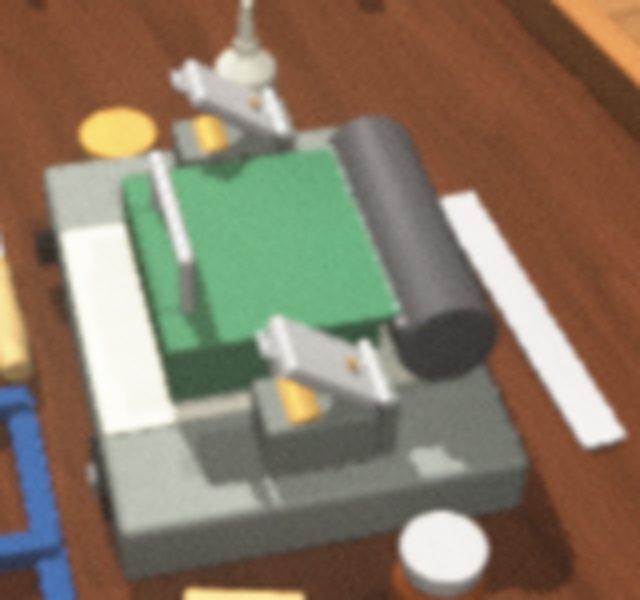

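The crops show the base corners, hood corners, bar ends and cap hinges clearly. I'll triangulate the points seen in both views and fit the sander's pose to them.

Create m.py:
```python
import numpy as np,cv2
from workcell import bot
from scipy.optimize import least_squares
cam={}
for n in("top","side"):
    c=bot.camera_info(n);cam[n]=np.array(c["intrinsics"])@np.linalg.inv(c["extrinsics"])[:3]
def px(n,p):return np.array([200,120])+np.array(p)/3.5 if n=="top" else np.array([250,130])+np.array(p)/4
def tri(a,b):
    h=cv2.triangulatePoints(cam["top"],cam["side"],np.array(a,float).reshape(2,1),np.array(b,float).reshape(2,1))[:,0];return h[:3]/h[3]
def proj(n,P):h=cam[n]@np.append(P,1);return h[:2]/h[2]
```

Run:
```python
from m import *
N={"barL":(-63,50,146,(222,334),(158,158)),"barR":(-63,-50,146,(405,384),(187,263)),
"hBL":(67,85,100,(245,132),(333,152)),"hBR":(67,-85,100,(513,205),(395,315)),"hFL":(-83,85,100,(175,368),(125,180)),"hFR":(-83,-85,100,(449,441),(170,345)),
"bFL":(-130,175,50,(32,411),(47,172)),"bBR":(130,-175,50,(662,175),(522,465)),"bFR":(-130,-175,50,(568,548),(122,532)),
"cL":(35,130,105.5,(158,154),None),"cR":(35,-130,105.5,(576,266),None)}
def W(v,p):
    c,s=np.cos(v[2]),np.sin(v[2]);return np.array([v[0]+c*p[0]-s*p[1],v[1]+s*p[0]+c*p[1],p[2]+v[3]])
def res(v):
    r=[]
    for k,(x,y,z,a,b) in N.items():
        P=W(v,np.array([x,y,z])/1e3)
        r+=list(proj("top",P)-px("top",a))
        if b is not None:r+=list(proj("side",P)-px("side",b))
    return r
f=least_squares(res,[.5,.05,-.25,0],loss="soft_l1");v=f.x;print("pose",v.round(4),"res",np.round(res(v),1))
for k,(x,y,z,a,b) in N.items():
    if b is not None:print(k,tri(px("top",a),px("side",b)).round(4),W(v,np.array([x,y,z])/1e3).round(4))
for k,p in dict(capL=(-5,130,105.5),capR=(-5,-130,105.5),bar0=(-63,0,146)).items():print(k,W(v,np.array(p)/1e3).round(4))
```

```text
pose [ 0.5955  0.0824 -0.2018  0.0019] res [ 1.4 -0.2 -0.5  0.4 -1.2 -0.8 -0.2 -0.1 -0.1 -1.  -0.6  0.3  0.4 -1.1
  1.4  1.7 -1.5 -1.4 -1.3  0.8  0.1  0.  -0.8  3.7 -2.8 -0.5 -1.8 -1.5
  1.3 -2.1  2.9 -0.5  0.3  4.4 -0.5  1.8 -0.4  0.4 -0.3  0.7]
barL [0.5449 0.1466 0.1468] [0.5438 0.144  0.1479]
barR [0.5227 0.0435 0.1499] [0.5237 0.046  0.1479]
hBL [0.6775 0.1511 0.1036] [0.6782 0.1522 0.1019]
hBR [ 0.6399 -0.0133  0.1087] [ 0.6441 -0.0143  0.1019]
hFL [0.5306 0.1772 0.1086] [0.5312 0.1823 0.1019]
hFR [0.4979 0.0159 0.1143] [0.4971 0.0158 0.1019]
bFL [0.5046 0.2738 0.05  ] [0.5032 0.2799 0.0519]
bBR [ 0.6821 -0.1124  0.0505] [ 0.6878 -0.1151  0.0519]
bFR [ 0.4386 -0.0607  0.0538] [ 0.433  -0.063   0.0519]
capL [0.6166 0.2108 0.1074]
capR [ 0.5645 -0.044   0.1074]
bar0 [0.5338 0.095  0.1479]
```

Call:
drive_effector(increments="-0.05 -0.028 0 0 | -0.05 -0.028 0 0 | -0.05 -0.028 0 0 | -0.05 -0.028 0 0 | -0.05 -0.028 0 0", finger_gap=0, grip_n=40)

```text
time: 0.72
tool_pos: [0.3968, 0.4364, 0.2308]
tcp_rot: [-0.466, -3.107, 0.001]
wrist_force: [-0.1, 0.4, 0.9]
width: -0.001
grip_force: 0.0
```

Call:
drive_effector(increments="-0.05 -0.028 0 0 | -0.05 -0.028 0 0 | -0.05 -0.028 0 0 | -0.05 -0.028 0 0 | -0.05 -0.028 0 0")

```text
time: 1.35
tool_pos: [0.5947, 0.2293, 0.2308]
tcp_rot: [-0.466, -3.106, 0.0]
wrist_force: [0.6, 0.8, 0.2]
width: -0.0
grip_force: 0.0
```

Call:
drive_effector(increments="0 0 0 0.18 | 0 0 0 0.18 | 0 0 0 0.18 | 0 0 0 0.18 | 0 0 0 0.18")

```text
time: 1.98
tool_pos: [0.5935, 0.2307, 0.2305]
tcp_rot: [-1.778, -2.589, 0.002]
wrist_force: [0.2, -0.5, 1.3]
width: 0.001
grip_force: 0.0
```

Call:
drive_effector(increments="0 0 0 0.18 | 0 0 0 0.18 | 0 0 0 0.18 | 0 0 0 0 | 0 0 0 0")

```text
time: 2.6
tool_pos: [0.5937, 0.2308, 0.2309]
tcp_rot: [-2.396, -2.032, 0.001]
wrist_force: [0.3, -0.4, 0.1]
width: -0.0
grip_force: 0.0
```

Add to m.py:
```python
from scipy.spatial.transform import Rotation as R
def to(*P):
    s=bot.read_state();r=R.from_rotvec(s["tcp_rot"]).as_matrix()
    y=np.arctan2(r[1,1],r[0,1]);print("t",s["time"],"pos",s["tool_pos"].round(4),"yaw_y",y.round(3),"F",s["wrist_force"].round(1),"q6",s["q"][5])
    for p in P:print("d_tool",(r.T@(np.array(p)-s["tool_pos"])).round(4))
```

```bash
python3 -c "
from m import *
to([.6166,.2108,.18])"
```

```text
t 2.6 pos [0.5937 0.2308 0.2309] yaw_y -0.164 F [ 0.3 -0.4  0.1] q6 0.495780528376914
d_tool [-0.016   0.0259  0.0509]
```

Call:
drive_effector(increments="-0.016 0.026 0 0.038 | 0 0 0.03 0 | 0 0 0.03 0 | 0 0 0.02 0 | 0 0 0.02 0")

```text
time: 3.22
tool_pos: [0.6172, 0.211, 0.1308]
tcp_rot: [2.436, 1.984, 0.001]
wrist_force: [-0.5, 0.6, 4.2]
width: 0.0
grip_force: 1.8
```

Call:
drive_effector(increments="0 0 0.01 0 | 0 0 0.01 0 | 0 0 0.003 0 | 0 0 0 0")

```text
time: 3.72
tool_pos: [0.6168, 0.2108, 0.108]
tcp_rot: [-2.437, -1.983, 0.0]
wrist_force: [-1.0, -0.0, -1.2]
width: 0.0
grip_force: 0.0
```

```bash
python3 -c "
from m import *
to([.6166,.2108,.106])
cv2.imwrite('pics/s1.png',cv2.resize(bot.read_camera('side')[100:280,230:430,::-1],None,fx=3,fy=3))"
```

```text
t 3.725 pos [0.6168 0.2108 0.108 ] yaw_y -0.205 F [-1.  -0.  -1.2] q6 0.4959981959932783
d_tool [ 0.     -0.0002  0.002 ]
```

View pics/s1.png

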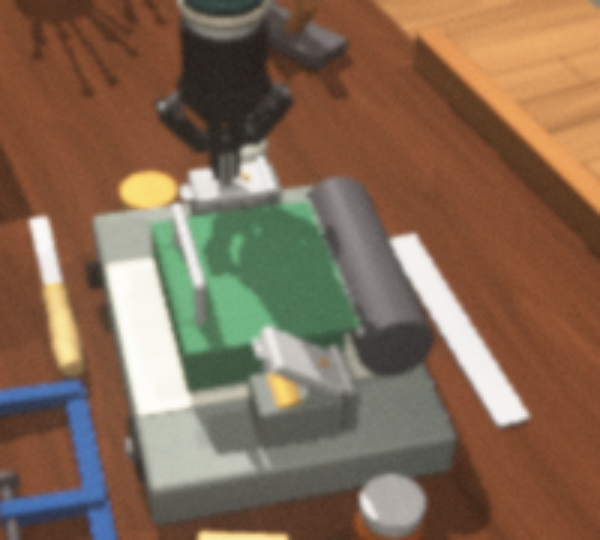

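The left cap lies flat under the fingers at (230,180) in the picture, and the force has dropped off, so it has snapped shut. Next is the right cap.

Call:
drive_effector(increments="0 0 -0.05 0 | 0 0 -0.04 0 | -0.05 0 0 0 | -0.05 0 0 0 | -0.05 0 0 0")

```text
time: 4.4
tool_pos: [0.5864, 0.0627, 0.1993]
tcp_rot: [2.435, 1.983, 0.002]
wrist_force: [-0.1, -0.4, -0.3]
width: 0.004
grip_force: 0.0
```

Call:
drive_effector(increments="-0.05 0 0 0 | -0.05 0 0 0 | -0.01 0 0 0 | 0 0 0.03 0 | 0 0 0.02 0")

```text
time: 5.03
tool_pos: [0.5639, -0.0433, 0.1475]
tcp_rot: [-2.437, -1.982, -0.0]
wrist_force: [-0.3, 0.3, -1.1]
width: -0.004
grip_force: 0.0
```

Call:
drive_effector(increments="0 0 0.02 0 | 0 0 0.01 0 | 0 0 0.01 0 | 0 0 0.002 0 | 0 0 0 0")

```text
time: 5.65
tool_pos: [0.5641, -0.0437, 0.1064]
tcp_rot: [2.437, 1.983, 0.0]
wrist_force: [-0.3, 0.2, 0.4]
width: 0.001
grip_force: 0.0
```

```bash
python3 -c "
from m import *
to([.5645,-.044,.106])
cv2.imwrite('pics/s2.png',cv2.resize(bot.read_camera('side')[100:280,230:430,::-1],None,fx=3,fy=3))"
```

```text
t 5.65 pos [ 0.5641 -0.0437  0.1064] yaw_y -0.205 F [-0.3  0.2  0.4] q6 0.08354851830733953
d_tool [-0.0002  0.0004  0.0004]
```

View pics/s2.png

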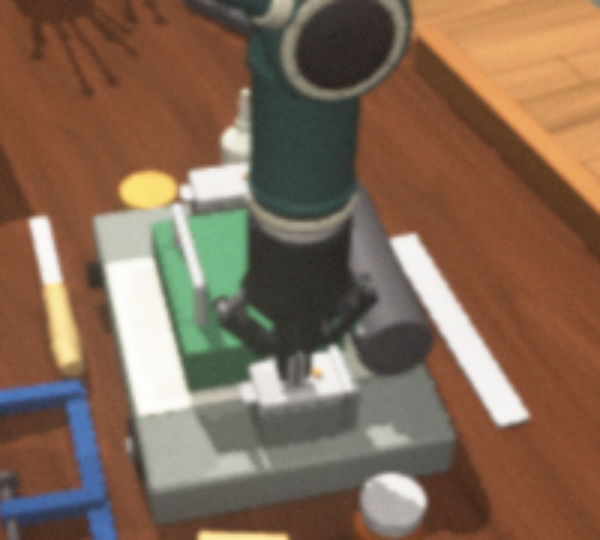

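Both caps are now flat. I'll go over the bar, open, and measure.

Call:
drive_effector(increments="0 0 -0.05 0 | 0 0 -0.05 0 | 0.045 -0.02 0 0 | 0.045 -0.02 0 0 | 0.04 -0.018 0 0", finger_gap=1)

```text
time: 6.32
tool_pos: [0.5338, 0.0966, 0.2073]
tcp_rot: [2.437, 1.981, 0.003]
wrist_force: [-0.1, 0.2, -0.3]
width: 0.997
grip_force: 0.0
```

Call:
drive_effector(increments="0 0 0 0 | 0 0 0 0 | 0 0 0 0")

```text
time: 6.7
tool_pos: [0.534, 0.0944, 0.2064]
tcp_rot: [2.438, 1.981, 0.0]
wrist_force: [0.8, -0.4, -0.4]
width: 1.0
grip_force: 0.0
```

```bash
python3 -c "
from m import *
to([.5338,.095,.1273])"
```

```text
t 6.7 pos [0.534  0.0944 0.2064] yaw_y -0.206 F [ 0.8 -0.4 -0.4] q6 0.3355148359504539
d_tool [ 0.0006 -0.0004  0.0791]
```

Call:
drive_effector(increments="0 0 0.03 0 | 0 0 0.03 0 | 0 0 0.019 0 | 0 0 0 0")

```text
time: 7.2
tool_pos: [0.5324, 0.0945, 0.1255]
tcp_rot: [-2.437, -1.98, 0.005]
wrist_force: [-0.9, -0.4, 0.5]
width: 0.999
grip_force: 0.0
```

Call:
drive_effector(increments="0 0 0 0 | 0 0 0 0 | 0 0 0 0 | 0 0 0 0 | 0 0 0 0", finger_gap=0, grip_n=40)

```text
time: 7.82
tool_pos: [0.5327, 0.0957, 0.1275]
tcp_rot: [-2.436, -1.981, 0.002]
wrist_force: [-5.2, 1.1, 4.2]
width: 0.099
grip_force: 39.0
```

```bash
python3 -c "
from m import *
to()
cv2.imwrite('pics/s3.png',cv2.resize(bot.read_camera('side')[100:280,230:430,::-1],None,fx=3,fy=3))"
```

```text
t 7.825 pos [0.5327 0.0957 0.1275] yaw_y -0.205 F [-5.2  1.1  4.2] q6 0.33585397226876296
```

View pics/s3.png

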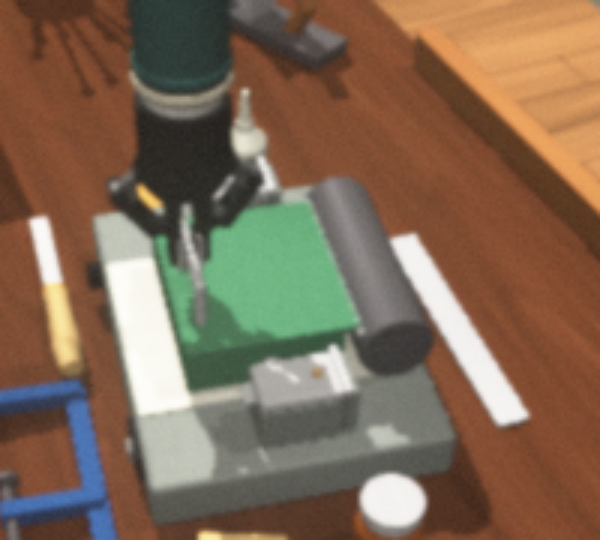

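The gripper holds the bar at about (190,250), 8–10 mm apart, and the right cap is flat. Now I'll swing the guard along its arc.

Call:
drive_effector(increments="0 0.004 -0.0101 0 | 0 0.0048 -0.0097 0 | 0 0.0055 -0.0093 0 | 0 0.0063 -0.0088 0 | 0 0.0069 -0.0083 0")

```text
time: 8.5
tool_pos: [0.5574, 0.0906, 0.1731]
tcp_rot: [-2.432, -1.978, 0.009]
wrist_force: [-10.6, 3.8, 1.9]
width: 0.097
grip_force: 38.9
```

Call:
drive_effector(increments="0 0.0075 -0.0078 0 | 0 0.0081 -0.0071 0 | 0 0.0087 -0.0065 0 | 0 0.0092 -0.0058 0 | 0 0.0095 -0.005 0")

```text
time: 9.12
tool_pos: [0.6013, 0.0817, 0.2089]
tcp_rot: [-2.435, -1.981, 0.002]
wrist_force: [-10.3, 1.7, 11.8]
width: 0.1
grip_force: 40.6
```

Call:
drive_effector(increments="0 0 0 0 | 0 0 0 0 | 0 0 0 0 | 0 0 0 0 | 0 0 0 0")

```text
time: 9.75
tool_pos: [0.6019, 0.0815, 0.2092]
tcp_rot: [-2.436, -1.982, 0.0]
wrist_force: [-11.7, 1.7, 12.4]
width: 0.097
grip_force: 40.8
```

```bash
python3 -c "
from m import *
to()
h=np.array([.5955+.067*np.cos(.2018),.0824-.067*np.sin(.2018)])
p=bot.read_state()['tool_pos'];e=np.array([np.cos(.2018),-np.sin(.2018)])
u=(h-p[:2])@e;z=p[2]+.0187-.101;print('angle',np.arctan2(z,u)-.3401,np.hypot(u,z))
cv2.imwrite('pics/s4.png',cv2.resize(bot.read_camera('side')[80:280,230:430,::-1],None,fx=3,fy=3))"
```

```text
t 9.75 pos [0.6019 0.0815 0.2092] yaw_y -0.205 F [-11.7   1.7  12.4] q6 0.297464841939919
angle 0.7853821043668485 0.14056536694687402
```

View pics/s4.png

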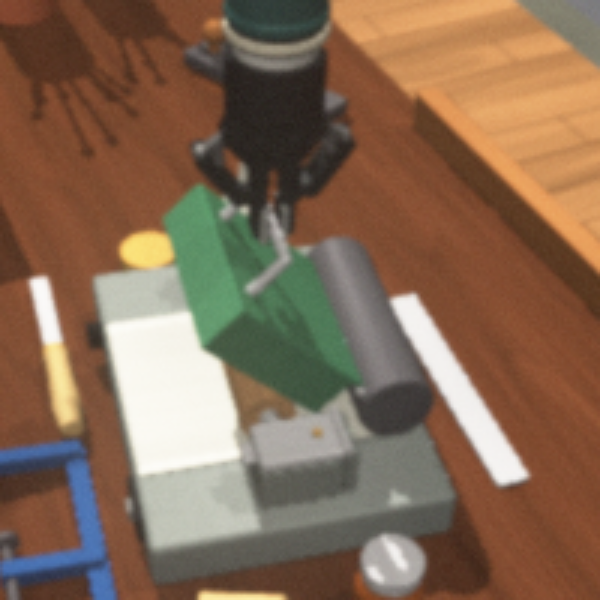

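The guard stands at roughly 45°, with the bar in the grip at (270,220) and the hood's front-right top corner at about (247,322). As an independent check I'll compare that corner with the model.

```bash
python3 -c "
from m import *
e=np.array([np.cos(.2018),-np.sin(.2018)]);l=np.array([-e[1],e[0]])
for t in(.68,.73,.785,.84,.89):
    h=np.array([.5955,.0824])+.067*e-.085*l-.15*np.cos(t)*e
    print(t,((proj('side',np.append(h,.1015+.15*np.sin(t)))-[230,80])*3).round())
cv2.imwrite('pics/t5.png',cv2.resize(bot.read_camera('top')[120:290,200:400,::-1],None,fx=3.5,fy=3.5))
to()"
```

```text
0.68 [224. 330.]
0.73 [230. 323.]
0.785 [238. 316.]
0.84 [245. 310.]
0.89 [253. 304.]
t 9.85 pos [0.6019 0.0815 0.2091] yaw_y -0.205 F [-11.    1.6  13.8] q6 0.2974953227512698
```

View pics/t5.png

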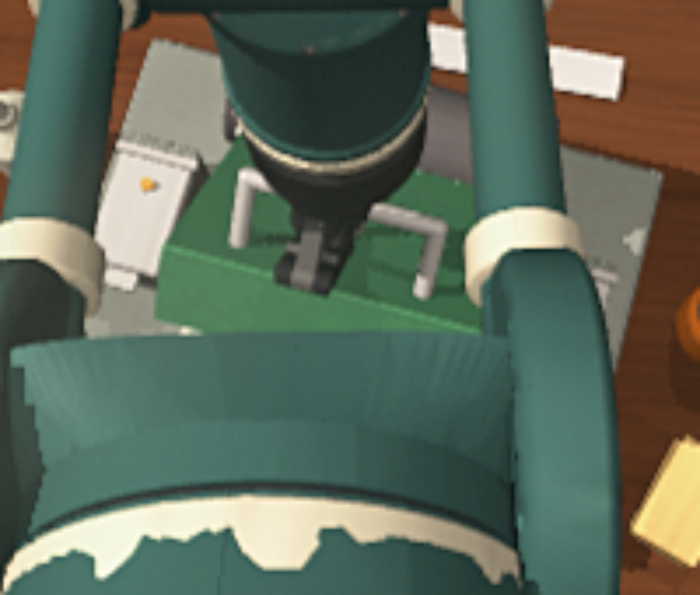

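The top view shows the left cap flat at (150,210) and the bar still held. The corner check puts the guard at about 0.79 rad.

```bash
python3 -c "
from workcell import bot
print(bot.finish_job())"
```

```text
the job is handed in; nothing more can be done
None
```

I pressed both bearing caps shut with the hood guard still down, then raised the guard to about 45° (estimated 0.79 rad) and handed the job in at about 9.9 s, still gripping the bar; the hand-in gave no pass/fail result.

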